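# Build up the ampoule tower in its dock

## Task

Build up the ampoule tower in the dock on the ambulance counter: red tray at the bottom, yellow on it, green on top of that, each fully nested, upright and squarely in line with the one below, and then close the stack with the white lid. Leave the blue tray, the bottle, the penlight and the fingertip meter where they are.

Things in the scene. Friction and masses are not known exactly. Their poses are not given: they have to be found in the camera images.
- red_tray_mid (a point): Red plastic ampoule tray, 90 long (x) x 50 wide (y) x 50 mm high overall, 0.12 to 0.22 kg, ampoules in its top; plain sides, gripped across the 50 mm. Foot below: 72 x 32 mm, 6 mm high. Top: recess 82 x 42 mm, 8 mm deep in a 4 mm rim; the next foot drops in with 5 mm play each side, either way round, and the upper body rests on the rim (44 mm per tray). The point is its centre, 28 mm above its underside; z up.
- yellow_tray_mid (a point): Yellow plastic ampoule tray, otherwise the same as the red one. The point is its centre, 28 mm above its underside; z up.
- green_tray_mid (a point): Green plastic ampoule tray, otherwise the same as the red one. The point is its centre, 28 mm above its underside; z up.
- lid_grip (a point): White lid, plate 90 (x) x 50 (y) x 8 mm on a foot like the trays' (72 x 32 x 6 mm), 0.07 to 0.12 kg, with an upright grey grip bar on top: 60 long (x), 14 thick (y), 34 mm high. The point is in the bar, 24 mm above the plate's top, 10 mm below the bar's top, 38 mm above the lid's underside: grip it here across the 14 mm. z up.
- dock: Fixed dock: aluminium plate 130 (x) x 90 (y) x 6 mm with a black socket in its middle, 90 (x) x 50 (y) mm, rim top 20 mm above the table, recess like a tray's top. Origin: centre of its underside, on the table; z up. Once seated, the red tray's centre is 42 mm above the origin, yellow's 86 mm, green's 130 mm, the lid's grip point 184 mm.
- blue_tray_mid (a point): Blue plastic ampoule tray, otherwise the same as the red one. Not part of the job. The point is its centre, 28 mm above its underside; z up.
- bottle_mid (a point): Bystander: standing white plastic bottle with a blue cap, 56 mm diameter, 140 mm high. The point is on its axis, 70 mm up.
- penlight_mid (a point): Bystander: steel penlight with a black head, lying on the table, about 113 mm long (along its x) and 17 mm thick. The point is at its middle, 8 mm up.
- oximeter_mid (a point): Bystander: grey and white fingertip clip meter lying on the table, 60 (x) x 34 (y) x 31 mm high. The point is at its middle, 16 mm up.
Things that resemble listed ones, but are neither listed nor needed, are in the scene too. Of the things that look like the part that bears red_tray_mid, take the one that is farthest from the robot's base at the start.

How it is judged (in metres and radians):
At the end, for the whole second after the job is handed in: The red tray is nested in the dock, yellow in red, green in yellow and the lid in green: each within 10 mm sideways of the one below, within 3 mm of its seated height, upright within 0.06 rad, in line with the dock within 0.25 rad (either way round), and at rest (under 20 mm/s and 0.2 rad/s) (horizontal distance between red_tray_mid and dock below 0.01 m and z of red_tray_mid in the frame of dock between 0.039 and 0.045 m and angle between each of red_tray_mid, yellow_tray_mid, green_tray_mid, lid_grip's own z axis and vertical below 0.06 rad and angle between the x axis of each of red_tray_mid, yellow_tray_mid, green_tray_mid, lid_grip and the x axis of dock, either way round below 0.25 rad and linear speed of each of red_tray, yellow_tray, green_tray, lid below 0.02 m/s and angular speed of each of red_tray, yellow_tray, green_tray, lid below 0.2 rad/s and horizontal distance between yellow_tray_mid and red_tray_mid below 0.01 m and z of yellow_tray_mid in the frame of dock between 0.083 and 0.089 m and horizontal distance between green_tray_mid and yellow_tray_mid below 0.01 m and z of green_tray_mid in the frame of dock between 0.127 and 0.133 m and horizontal distance between lid_grip and green_tray_mid below 0.01 m and z of lid_grip in the frame of dock between 0.181 and 0.187 m); the robot touches nothing.
It fails at once if the blue tray is moved by more than 30 mm (distance of blue_tray_mid from where it was at the start of the episode above 0.03 m).
It fails at once if the bottle is moved by more than 30 mm (distance of bottle_mid from where it was at the start of the episode above 0.03 m).
It fails at once if the penlight is moved by more than 30 mm (distance of penlight_mid from where it was at the start of the episode above 0.03 m).
It fails at once if the fingertip meter is moved by more than 30 mm (distance of oximeter_mid from where it was at the start of the episode above 0.03 m).
It also fails if it takes over 125 s, if anything falls off the work surface, if the arm or the gripper's body presses on something with over 40 N, if the wrist force passes 120 N, or if a joint passes its speed limit or range.

## Robot

A 6-joint arm with a two-finger parallel gripper is mounted at the origin on the work surface. World frame = base frame: x ahead of the robot, y to its left, z up, the work surface at z = 0. Lengths are in mm, angles in rad, forces in N, time in s.
With the tool pointing down it reaches from about 425 to 950 mm from the base axis. Payload 14.7 kg.
Tool frame: the origin (TCP) lies at the very end of the fingers, on their centre line; the grasp point (between the pads) lies 19 mm behind it (manip.grip_point_offset is the distance from the TCP to the grasp point, in mm); z points along the fingers, y is the direction in which the jaws open and shut (so a half turn about z gives the same grasp; the last joint's range is limited). The gripper opens to 85 mm and grips with 20 to 120 N. Pads are 22 mm wide; open, the fingers measure 114 mm over their backs; the gripper's body (76 mm by 85 mm) begins 54 mm behind the grasp point. The pads swing forward as they close: fully open they stand 13 mm farther back than shut.
Start: joints at [-1.343, 0.48, 1.596, -0, 1.065, -0.047], TCP at [176.397, -625.601, 231.297] pointing down, gripper open.
Joint ranges: [-2.75, 2.75], [-0.82, 2.05], [0.23, 2.67], [-1.56, 4.7], [0.09, 2.69], [-2.92, 2.92]. Speed limits (rad/s): [1.89, 1.89, 2.39, 3.01, 3.01, 3.01].

## Interface

Orientations are given as a 3x3 rotation matrix whose columns are the frame's x, y, z axes.
In Python, from workcell import manip, imaging, spot_in, trace, tip_of gives the robot as it stands.
- The arm moves only by the tool move_arm, never from a script. Its argument "motion" is a list of rows, each a list of 7 numbers: the closure, from 0 (fully open) to 1 (shut), then the shift along the tool's x, y, z normalised to -1 to 1, where 1 is 800 mm, then the turn, a rotation vector about the tool's x, y, z normalised to -1 to 1, where 1 is 120 degrees. A call has 1 to 8 rows; each row shifts and turns the commanded pose from where the row before left it, along the tool's axes as they then stand; what a row does not reach is not made up. A row lasts 1/12 s, in which the tool goes at most 41.7 mm and 7.16 degrees, less where a joint would pass 70% of its speed; a pose out of reach is approached as far as the arm can. A call with a number of a shift or a turn outside -1 to 1 is refused whole. A call with a gripper value outside its range is refused whole. The fingers move at their own pace and stop on an object; "squeeze" is the grip in N (left out, the last holds). Time passes only in rows, so rows that do not move let the fingers close. It gives the time, the measured TCP pose, the force and the opening at its end, in the units of the state.
- manip.sense(): the state, without advancing time (a new reading comes with each control period).
- imaging.camera(name): name is "side" or "top" or "wrist"; returns a dict with "img" (400x640x3 uint8, red, green, blue), "z_map" (400x640 float32, mm along the optical axis (not along the pixel's ray), 0 where there is no reading), "intrinsics" (3x3 intrinsics, pixels), "R" (3x3) and "t" (3): a world point X has camera coordinates R X + t. Camera axes: x right, y down, z forward; pixel columns grow to the right and rows downward; lengths in mm; the calibration is good to about 2 mm. A picture is of the moment at which its call begins.
- manip.hand_in(): hands the job in, once; it reports no verdict.
Trained networks look in a picture, given as the dict that the camera call returned (one of the last four; its "shot" number tells which), for a name from the list of things; names that differ only in an ending like _2 or _b are one class to them, and where a whole thing is asked for, a point or a joint stands for the part that bears it (a point fixed in the world has none). Each returns a list of dicts, best first, with "p" (0 to 1); they miss things now and then, are a little off and sometimes report something else, mostly with a low value. They report only what shows in the picture. A call takes as long as a camera call. They do not tell look-alikes from the thing itself.
- spot_in(name, picture): "at" ([column, row] in pixels, amid what is visible of it).
- trace(name, picture): "region" (400x640 bool, what is visible of it) and "at" ([column, row] in pixels, amid what is visible of it).
- tip_of(name, picture): "at" ([column, row] in pixels: a listed point, or the origin of a listed thing).
The state is a dict: "t": time; "q": joint angles; "joint_vel": joint speeds; "joint_torque": joint torques, N m; "tcp_pos": TCP position; "orientation": TCP orientation; "wrist_force": force on the tool from outside, world axes, zero at the start; "wrist_torque": the same for the moment, N m; "opening": finger opening in mm.
Only numpy, scipy, OpenCV 4.12 (cv2) and the standard library are available. Lean on these libraries where they do the work, as an engineer would, in place of code of your own. Each camera call takes 0.05 s, during which the arm holds its last target.

## Working session

There is one attempt and no reset: what is moved stays moved. The work goes in short steps, Python scripts to look and compute and a tool call to move; the robot and the scene stay as the last step left them, time stands still between calls to the robot, and variables do not carry over. Pictures are saved under pics/ and viewed, and the job is handed in when it is done.

Besides the shell and the picture viewer there is one more tool, called after "Call:" as name(argument=value, ...), one argument or row to a line, values as JSON. move_arm: Moves the arm, as the interface text tells. Its arguments: {"type":"object","properties":{"motion":{"type":"array"},"squeeze":{"type":"number"}},"required":["motion"]}

```bash
ls; mkdir -p pics
python3 - <<'E'
from workcell import manip, imaging, spot_in, trace, tip_of
import cv2
s=manip.sense()
print(s['t'],s['tcp_pos'],s['orientation'],s['opening'],s['wrist_force'])
for n in ['side','top']:
    c=imaging.camera(n); cv2.imwrite(f'pics/{n}0.png',c['img'][:,:,::-1])
    print(n,c['intrinsics'],c['R'],c['t'])
    for k in ['red_tray_mid','yellow_tray_mid','green_tray_mid','lid_grip','dock','blue_tray_mid']:
        print(k,[(round(d['p'],2),[round(float(v)) for v in d['at']]) for d in tip_of(k,c)])
E
```

```text
pics
0.0 [ 176.28320248 -625.20086135  230.66572389] [[ 9.62483787e-01  2.71339052e-01 -2.78436491e-04]
 [ 2.71339190e-01 -9.62483055e-01  1.18857544e-03]
 [ 5.45165289e-05 -1.21953532e-03 -9.99999255e-01]] 85.28151035195255 [-0.45328247 -0.68266462 -0.7268738 ]
side [[518.73154846   0.         306.63401685]
 [  0.         518.73154846 197.78539535]
 [  0.           0.           1.        ]] [[-0.95845551  0.28514964  0.00726086]
 [ 0.16875916  0.58739401 -0.79151035]
 [-0.22996388 -0.75740211 -0.61111263]] [ 426.60419135  -32.66478046 1582.95733083]
red_tray_mid [(0.84, [352, 137]), (0.82, [397, 241]), (0.7, [297, 178]), (0.68, [327, 235]), (0.67, [335, 159])]
yellow_tray_mid [(0.88, [331, 289])]
green_tray_mid []
lid_grip [(0.94, [249, 247])]
dock [(0.82, [323, 236])]
blue_tray_mid [(0.7, [223, 189])]
top [[508.55773273   0.         320.1819174 ]
 [  0.         508.55773273 197.13188133]
 [  0.           0.           1.        ]] [[-0.00347104 -0.99998889  0.00318846]
 [-0.99826626  0.00327768 -0.05876849]
 [ 0.05875739 -0.00338692 -0.99826655]] [  15.86011215  447.33830872 1553.45812889]
red_tray_mid [(0.98, [365, 203]), (0.83, [391, 247]), (0.76, [257, 251])]
yellow_tray_mid [(0.82, [217, 186]), (0.59, [442, 115])]
green_tray_mid [(0.73, [438, 177])]
lid_grip [(0.75, [280, 133])]
dock [(0.56, [287, 204])]
blue_tray_mid [(0.71, [368, 127])]
```

View pics/top0.png

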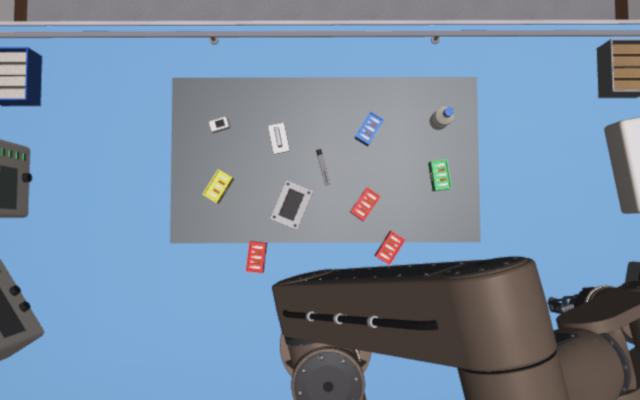

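View pics/side0.png

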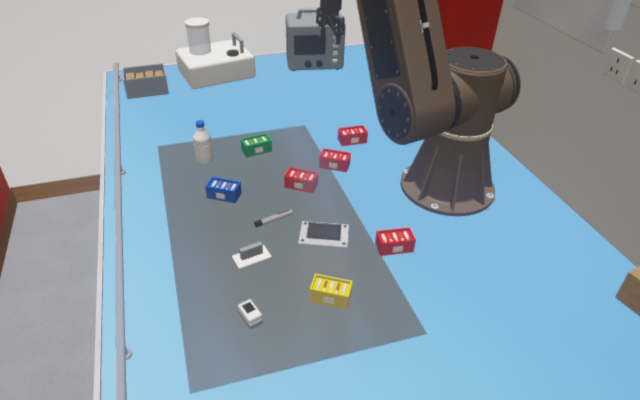

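```bash
cat > h.py <<'E'
from workcell import manip, imaging, spot_in, trace, tip_of
import cv2, numpy as np
def world(c):
    K,R,t=c['intrinsics'],c['R'],c['t']; z=c['z_map'].astype(float)
    v,u=np.mgrid[0:z.shape[0],0:z.shape[1]]
    P=np.stack([(u-K[0,2])/K[0,0]*z,(v-K[1,2])/K[1,1]*z,z],-1)
    return (P-t)@R, z>0
def rect(P,lo=None,hi=None):
    """P Nx3; min-area rect of xy"""
    if lo is not None: P=P[(P[:,2]>lo)&(P[:,2]<hi)]
    (cx,cy),(w,h),a=cv2.minAreaRect(P[:,:2].astype(np.float32))
    if w<h: w,h=h,w; a+=90
    a=(a+90)%180-90
    return [round(float(q),1) for q in (cx,cy,w,h,a)],len(P)
E
python3 - <<'E'
from h import *
for n in ['side','top']:
    c=imaging.camera(n); W,ok=world(c)
    for k in ['red_tray_mid','yellow_tray_mid','green_tray_mid','lid_grip','dock','blue_tray_mid','bottle_mid','penlight_mid','oximeter_mid']:
        for d in trace(k,c):
            m=d['region']&ok; P=W[m]
            if len(P)<10: continue
            zt=np.percentile(P[:,2],97)
            print(n,k,round(d['p'],2),np.round(d['at']),'ztop %.0f'%zt,rect(P),rect(P,zt-10,zt+8),'r %.0f'%np.hypot(*np.median(P[:,:2],0)))
E
```

```text
side red_tray_mid 0.97 [297. 177.] ztop 53 ([404.9, -147.4, 133.7, 93.3, 51.1], 675) ([427.7, -118.9, 92.9, 57.1, -38.8], 301) r 445
side red_tray_mid 0.72 [354. 137.] ztop 53 ([183.0, -319.1, 107.5, 67.1, -10.8], 526) ([189.1, -322.9, 91.9, 63.6, -3.2], 232) r 358
side red_tray_mid 0.62 [394. 242.] ztop 53 ([251.9, 205.0, 138.1, 79.6, 11.0], 964) ([269.6, 208.4, 93.3, 59.0, -8.6], 483) r 352
side red_tray_mid 0.59 [334. 160.] ztop 53 ([295.7, -194.2, 93.7, 63.9, -34.1], 612) ([295.3, -195.2, 92.8, 62.9, -32.0], 281) r 353
side yellow_tray_mid 0.56 [331. 291.] ztop 53 ([480.7, 322.5, 96.4, 71.4, -25.5], 1137) ([484.4, 325.9, 89.7, 54.9, -30.9], 592) r 589
side green_tray_mid 0.74 [255. 145.] ztop 53 ([507.1, -390.0, 163.5, 100.6, 77.7], 593) ([515.5, -352.5, 92.8, 65.6, 9.3], 242) r 615
side lid_grip 0.77 [251. 255.] ztop 50 ([634.0, 136.9, 95.5, 71.9, 7.9], 647) ([634.8, 144.5, 60.0, 19.4, 13.7], 140) r 656
side dock 0.85 [323. 233.] ztop 23 ([430.1, 106.0, 128.6, 95.2, -20.1], 1043) ([421.7, 107.2, 104.6, 57.0, -21.1], 388) r 446
side blue_tray_mid 0.61 [223. 191.] ztop 53 ([660.5,
[... 1701 characters left out ...]
, 24.2], 413) ([684.2, -353.8, 25.0, 24.0, 35.1], 68) r 758
top bottle_mid 0.21 [278. 136.] ztop 50 ([631.7, 145.9, 88.8, 52.7, 9.8], 433) ([631.1, 142.7, 60.5, 13.6, 11.6], 91) r 647
top penlight_mid 0.67 [325. 168.] ztop 22 ([538.4, 5.0, 108.3, 14.5, 13.7], 159) ([537.9, 5.3, 107.4, 13.8, 14.4], 118) r 537
top penlight_mid 0.6 [220. 127.] ztop 37 ([678.2, 325.8, 55.6, 44.9, -73.4], 229) ([672.4, 325.1, 53.5, 32.3, -71.8], 147) r 745
top penlight_mid 0.34 [366. 207.] ztop 52 ([424.6, -121.5, 90.5, 50.7, -35.6], 526) ([424.6, -121.9, 89.9, 50.3, -35.4], 277) r 441
top oximeter_mid 0.47 [220. 125.] ztop 37 ([677.7, 327.0, 58.9, 45.2, -74.1], 251) ([672.2, 326.3, 55.6, 33.2, -72.6], 156) r 745
```

```bash
cat >> h.py <<'E'
from scipy.spatial.transform import Rotation as Ro
def yawR(d):
    a=np.radians(d); return np.array([[np.cos(a),np.sin(a),0],[np.sin(a),-np.cos(a),0],[0,0,-1.]])
def plan(wps,step=38.,tstep=6.8,start=None):
    """wps: list of (x,y,z,yawdeg,closure) -> rows of (closure, shift, turn), rounded"""
    s=manip.sense()
    p,R=(np.array(s['tcp_pos'],float),np.array(s['orientation'])) if start is None else start
    out=[]
    for x,y,z,yaw,c in wps:
        T=np.array([x,y,z],float); RT=yawR(yaw)
        while True:
            d=R.T@(T-p); w=Ro.from_matrix(R.T@RT).as_rotvec(degrees=True)
            n=max(1,np.linalg.norm(d)/step,np.linalg.norm(w)/tstep); n=int(np.ceil(n-0.02))
            sd=np.round(d/n/800,3); sw=np.round(w/n/120,3)
            out.append([c]+[float(v)+0. for v in sd]+[float(v)+0. for v in sw])
            p=p+R@(sd*800); R=R@Ro.from_rotvec(sw*120,degrees=True).as_matrix()
            if n==1: break
    for i in range(0,len(out),8):
        print('['+',\n'.join(str(r) for r in out[i:i+8])+']')
    print(len(out),'end',np.round(p,1))
def st():
    s=manip.sense(); R=s['orientation']
    print('t %.2f'%s['t'],'tcp',np.round(s['tcp_pos'],1),'yaw %.1f'%np.degrees(np.arctan2(R[1,0],R[0,0])),'tilt %.4f'%np.arccos(min(1,-R[2,2])),'open %.1f'%s['opening'],'F',np.round(s['wrist_force'],1),'q',np.round(s['q'],2))
E
python3 - <<'E'
from h import *
c=imaging.camera('top'); im=c['img'][160:280,230:470]
cv2.imwrite('pics/crop1.png',cv2.resize(im,None,fx=3,fy=3,interpolation=cv2.INTER_CUBIC)[:,:,::-1])
st(); plan([(424.6,-121.9,170,-35.4,0)])
E
```

```text
t 1.75 tcp [ 176.4 -625.6  231.3] yaw 15.7 tilt 0.0000 open 85.4 F [ 1.1 -0.3 -0.3] q [-1.34  0.48  1.6  -0.    1.07 -0.05]
[[0, 0.031, -0.035, 0.005, 0.0, 0.0, 0.028],
[0, 0.029, -0.037, 0.005, 0.0, 0.0, 0.028],
[0, 0.027, -0.038, 0.005, 0.0, 0.0, 0.028],
[0, 0.025, -0.04, 0.005, 0.0, 0.0, 0.029],
[0, 0.022, -0.041, 0.005, 0.0, 0.0, 0.028],
[0, 0.02, -0.042, 0.005, 0.0, 0.0, 0.029],
[0, 0.017, -0.044, 0.005, 0.0, 0.0, 0.028],
[0, 0.015, -0.044, 0.005, 0.0, 0.0, 0.029]]
[[0, 0.012, -0.045, 0.005, 0.0, 0.0, 0.028],
[0, 0.009, -0.046, 0.005, 0.0, 0.0, 0.029],
[0, 0.007, -0.046, 0.005, 0.0, 0.0, 0.028],
[0, 0.004, -0.047, 0.005, 0.0, 0.0, 0.029],
[0, 0.001, -0.047, 0.006, 0.0, 0.0, 0.028],
[0, -0.002, -0.047, 0.005, 0.0, 0.0, 0.029],
[0, -0.005, -0.046, 0.006, 0.0, 0.0, 0.028]]
15 end [ 424.6 -122.1  169.7]
```

View pics/crop1.png

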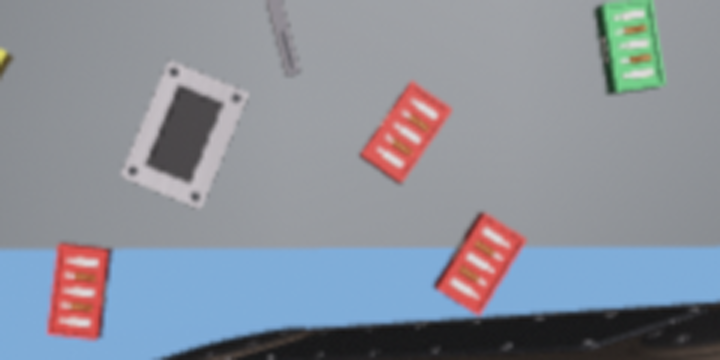

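Red-tray candidates: top (365,203) r≈442 mm; top (391,247) r≈350; top (257,256) r≈338; side (352,136) r≈365 (hidden by the arm in top). The crop shows the one at crop (405,132) = top (365,203) on the grey mat; it is the farthest from the base, so I choose it at about (425,-122).

Call:
move_arm(
  motion=[
    [0,0.031,-0.035,0.005,0,0,0.028],
    [0,0.029,-0.037,0.005,0,0,0.028],
    [0,0.027,-0.038,0.005,0,0,0.028],
    [0,0.025,-0.04,0.005,0,0,0.029],
    [0,0.022,-0.041,0.005,0,0,0.028],
    [0,0.02,-0.042,0.005,0,0,0.029],
    [0,0.017,-0.044,0.005,0,0,0.028],
    [0,0.015,-0.044,0.005,0,0,0.029],
  ],
  squeeze=50,
)

```text
t: 2.42
tcp_pos: [308.9, -355.3, 199.3]
orientation: [[0.979, -0.202, 0.0], [-0.202, -0.979, -0.0], [0.0, 0.0, -1.0]]
wrist_force: [0.8, -0.4, -0.7]
opening: 85.1
```

Call:
move_arm(
  motion=[
    [0,0.012,-0.045,0.005,0,0,0.028],
    [0,0.009,-0.046,0.005,0,0,0.029],
    [0,0.007,-0.046,0.005,0,0,0.028],
    [0,0.004,-0.047,0.005,0,0,0.029],
    [0,0.001,-0.047,0.006,0,0,0.028],
    [0,-0.002,-0.047,0.005,0,0,0.029],
    [0,-0.005,-0.046,0.006,0,0,0.028],
    [0,0,0,0,0,0,0],
  ],
)

```text
t: 3.08
tcp_pos: [426.5, -117.3, 169.3]
orientation: [[0.814, -0.58, 0.0], [-0.58, -0.814, 0.001], [-0.0, -0.001, -1.0]]
wrist_force: [-1.8, 0.2, 0.0]
opening: 85.0
```

Run:
```python
from h import *
st()
c=imaging.camera('wrist'); cv2.imwrite('pics/w1.png',c['img'][:,:,::-1]); W,ok=world(c)
for k in ['red_tray_mid','dock']:
  for d in trace(k,c):
    P=W[d['region']&ok]
    if len(P)<50: continue
    zt=np.percentile(P[:,2],97)
    print(k,round(d['p'],2),d['at'],'ztop %.1f'%zt,rect(P,zt-6,zt+5),np.round(np.median(P,0)))
c=imaging.camera('top'); W,ok=world(c)
P=W[ok&(np.hypot(W[...,0]-424.7,W[...,1]-103.2)<85)&(W[...,2]<60)]
print('dock top',rect(P,14,30),rect(P,4,12),np.percentile(P[:,2],[5,50,95]))
```

```text
t 3.08 tcp [ 426.5 -117.3  169.3] yaw -35.5 tilt 0.0010 open 85.0 F [-1.8  0.2  0. ] q [-0.34  0.28  2.12  0.    0.74  1.85]
red_tray_mid 0.98 [464.3, 235.3] ztop 50.3 ([296.0, -195.1, 90.9, 50.8, -32.3], 1403) [ 309. -199.   42.]
red_tray_mid 0.93 [608.6, 251.1] ztop 49.9 ([189.1, -320.6, 92.4, 49.6, -2.0], 1227) [ 208. -312.   41.]
red_tray_mid 0.69 [179.1, 7.4] ztop 40.0 ([623.3, -108.6, 42.2, 1.1, 57.7], 137) [ 623. -110.   23.]
red_tray_mid 0.68 [326.4, 182.8] ztop 50.7 ([428.2, -121.1, 90.3, 50.1, -35.2], 1501) [ 431. -123.   43.]
dock 0.65 [154.9, 265.6] ztop 20.4 ([439.2, 99.4, 67.6, 51.7, -22.7], 810) [456.  93.   8.]
dock top ([420.3, 98.6, 121.0, 95.1, -22.4], 193) ([422.6, 104.8, 166.2, 159.1, 7.4], 805) [-4.69275295  3.42428177 16.2231651 ]
```

View pics/w1.png

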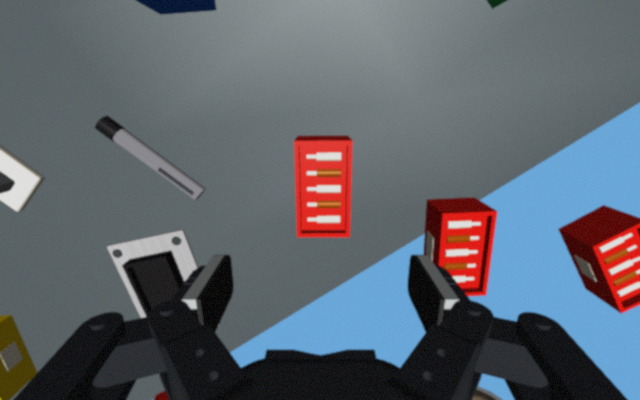

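Run:
```python
from h import *
st(); plan([(428.2,-121.1,70,-35.3,0),(428.2,-121.1,10,-35.3,0)],step=30)
```

```text
t 3.28 tcp [ 424.6 -122.5  169.8] yaw -35.3 tilt 0.0002 open 85.3 F [ 0.1 -0.1  0.5] q [-0.35  0.28  2.12 -0.    0.74  1.84]
[[0, 0.001, -0.001, 0.031, 0.0, 0.0, 0.0],
[0, 0.001, -0.001, 0.031, 0.0, 0.0, 0.0],
[0, 0.0, -0.001, 0.031, 0.0, 0.0, 0.0],
[0, 0.001, -0.001, 0.032, 0.0, 0.0, 0.0],
[0, 0.0, 0.0, 0.037, 0.0, 0.0, 0.0],
[0, 0.0, 0.0, 0.038, 0.0, 0.0, 0.0]]
6 end [ 428.4 -121.3    9.8]
```

Call:
move_arm(
  motion=[
    [0,0.001,-0.001,0.031,0,0,0],
    [0,0.001,-0.001,0.031,0,0,0],
    [0,0,-0.001,0.031,0,0,0],
    [0,0.001,-0.001,0.032,0,0,0],
    [0,0,0,0.037,0,0,0],
    [0,0,0,0.038,0,0,0],
    [0,0,0,0,0,0,0],
  ],
)

```text
t: 3.87
tcp_pos: [425.8, -121.4, 5.9]
orientation: [[0.814, -0.58, -0.006], [-0.58, -0.814, 0.002], [-0.006, 0.002, -1.0]]
wrist_force: [-2.5, 0.3, -0.1]
opening: 85.6
```

Call:
move_arm(
  motion=[
    [1,0,0,0,0,0,0],
    [1,0,0,0,0,0,0],
    [1,0,0,0,0,0,0],
    [1,0,0,0,0,0,0],
    [1,0,0,0,0,0,0],
    [1,0,0,0,0,0,0],
    [1,0,0,0,0,0,0],
    [1,0,0,0,0,0,0],
  ],
)

```text
t: 4.53
tcp_pos: [429.5, -121.5, 11.6]
orientation: [[0.815, -0.579, 0.003], [-0.579, -0.815, -0.001], [0.003, -0.001, -1.0]]
wrist_force: [-2.1, -4.4, 8.9]
opening: 49.8
```

Run:
```python
from h import *
st(); plan([(428.2,-121.1,130,-35.3,1),(428.5,20,130,-22.7,1)],step=36)
```

```text
t 4.53 tcp [ 429.5 -121.5   11.6] yaw -35.4 tilt 0.0031 open 49.8 F [-2.1 -4.4  8.9] q [-0.34  0.59  2.22 -0.    0.33  1.84]
[[1, 0.0, 0.0, -0.037, 0.0, 0.0, 0.0],
[1, 0.0, 0.0, -0.037, 0.0, 0.0, 0.0],
[1, -0.001, 0.0, -0.037, 0.0, -0.001, 0.0],
[1, 0.0, 0.0, -0.037, 0.0, 0.0, -0.001],
[1, -0.025, -0.036, 0.0, 0.0, 0.0, -0.026],
[1, -0.024, -0.037, 0.0, 0.0, 0.0, -0.026],
[1, -0.021, -0.039, 0.0, 0.0, 0.0, -0.026],
[1, -0.019, -0.039, 0.0, 0.0, -0.001, -0.027]]
8 end [428.7  19.5 130. ]
```

Call:
move_arm(
  motion=[
    [1,0,0,-0.02,0,0,0],
    [1,0,0,-0.037,0,0,0],
    [1,0,0,-0.037,0,0,0],
    [1,0,0,-0.037,0,0,0],
    [1,-0.025,-0.036,-0.017,0,0,-0.026],
    [1,-0.024,-0.037,0,0,0,-0.026],
    [1,-0.021,-0.039,0,0,0,-0.026],
    [1,-0.019,-0.039,0,0,0,-0.027],
  ],
)

```text
t: 5.2
tcp_pos: [429.4, 20.8, 130.1]
orientation: [[0.923, -0.386, 0.004], [-0.386, -0.923, -0.0], [0.003, -0.001, -1.0]]
wrist_force: [0.3, 0.2, -1.4]
opening: 49.6
```

Call:
move_arm(
  motion=[
    [1,0,0,0,0,0,0],
    [1,0,0,0,0,0,0],
    [1,0,0,0,0,0,0],
  ],
)

```text
t: 5.45
tcp_pos: [429.2, 19.6, 129.1]
orientation: [[0.922, -0.386, 0.002], [-0.386, -0.922, -0.0], [0.002, -0.001, -1.0]]
wrist_force: [0.5, -1.2, -1.2]
opening: 49.5
```

```bash
cat >> h.py <<'E'
def look(cam,names,png=None,band=6):
    c=imaging.camera(cam); W,ok=world(c)
    if png: cv2.imwrite(f'pics/{png}.png',c['img'][:,:,::-1])
    for k in names:
      for d in trace(k,c):
        P=W[d['region']&ok]
        if len(P)<50: continue
        zt=np.percentile(P[:,2],97)
        print(cam,k,round(d['p'],2),np.round(d['at']),'ztop %.1f'%zt,'all',rect(P),'top',rect(P,zt-band,zt+5))
    return c,W,ok
E
python3 - <<'E'
from h import *
st()
look('wrist',['dock','red_tray_mid'],'w2')
E
```

```text
t 5.45 tcp [429.2  19.6 129.1] yaw -22.7 tilt 0.0018 open 49.5 F [ 0.5 -1.2 -1.2] q [-0.02  0.33  2.19 -0.    0.62  1.94]
wrist dock 0.82 [221. 209.] ztop 20.3 all ([431.7, 100.3, 144.9, 99.9, -22.8], 7985) top ([429.1, 104.3, 89.9, 50.2, -23.1], 1037)
wrist red_tray_mid 0.81 [600. 248.] ztop 50.0 all ([267.0, -214.4, 120.1, 118.5, 57.5], 9198) top ([296.3, -194.4, 90.7, 52.9, -31.8], 2072)
wrist red_tray_mid 0.75 [197. 382.] ztop 50.3 all ([368.3, 125.8, 249.4, 34.0, -51.2], 1279) top ([307.0, 204.0, 50.7, 17.5, 88.3], 374)
wrist red_tray_mid 0.7 [323. 257.] ztop 168.1 all ([432.4, 24.0, 131.2, 90.4, 75.8], 21849) top ([436.1, 17.2, 73.7, 50.5, -22.7], 5520)
```

View pics/w2.png

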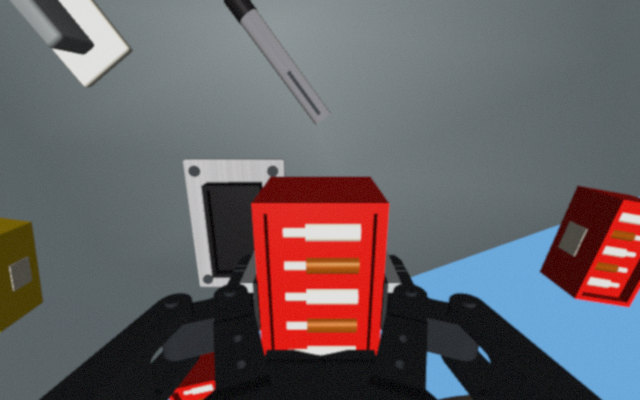

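Run:
```python
from h import *
plan([(429.6,103.8,105,-23.1,1),(429.6,103.8,50,-23.1,1),(429.6,103.8,26,-23.1,1)],step=28)
```

```text
[[1, -0.01, -0.025, 0.007, 0.0, 0.0, 0.0],
[1, -0.01, -0.024, 0.007, 0.0, 0.0, 0.001],
[1, -0.01, -0.025, 0.008, 0.0, 0.0, 0.0],
[1, -0.011, -0.024, 0.007, 0.0, 0.0, 0.001],
[1, 0.0, 0.0, 0.035, 0.0, 0.0, 0.0],
[1, 0.0, 0.0, 0.034, 0.0, 0.0, 0.0],
[1, 0.0, 0.0, 0.03, 0.0, 0.0, 0.0]]
7 end [429.5 103.7  26.1]
```

Call:
move_arm(
  motion=[
    [1,-0.01,-0.025,0.007,0,0,0],
    [1,-0.01,-0.024,0.007,0,0,0.001],
    [1,-0.01,-0.025,0.008,0,0,0],
    [1,-0.011,-0.024,0.007,0,0,0.001],
    [1,0,0,0.035,0,0,0],
    [1,0,0,0.034,0,0,0],
    [1,0,0,0,0,0,0],
    [1,0,0,0,0,0,0],
  ],
)

```text
t: 6.27
tcp_pos: [428.1, 103.7, 49.1]
orientation: [[0.92, -0.392, -0.003], [-0.392, -0.92, -0.001], [-0.003, 0.002, -1.0]]
wrist_force: [0.0, 0.5, -0.9]
opening: 49.4
```

Call:
move_arm(
  motion=[
    [1,0,0,0,0,0,0],
    [1,0,0,0.01,0,0,0],
    [1,0,0,0.01,0,0,0],
    [1,0,0,0.009,0,0,0],
    [1,0,0,0,0,0,0],
    [1,0,0,0,0,0,0],
  ],
)

```text
t: 6.77
tcp_pos: [429.0, 104.5, 26.1]
orientation: [[0.92, -0.391, -0.0], [-0.391, -0.92, -0.0], [-0.0, 0.0, -1.0]]
wrist_force: [-0.4, -0.2, -2.8]
opening: 49.1
```

Run:
```python
from h import *
st()
look('wrist',['dock','red_tray_mid'],'w3')
look('side',['dock','red_tray_mid'],'s3')
```

```text
t 6.77 tcp [429.  104.5  26.1] yaw -23.0 tilt 0.0004 open 49.1 F [-0.4 -0.2 -2.8] q [0.17 0.55 2.23 0.   0.36 2.14]
wrist red_tray_mid 0.9 [322. 259.] ztop 65.0 all ([434.9, 102.3, 75.9, 50.4, -22.9], 21759) top ([435.9, 101.9, 73.8, 50.4, -22.9], 5478)
side dock 0.79 [323. 239.] ztop 26.4 all ([428.9, 101.1, 135.2, 104.9, -23.7], 788) top ([431.4, 127.9, 93.4, 33.6, -4.9], 48)
side red_tray_mid 0.96 [328. 222.] ztop 71.0 all ([421.8, 82.3, 175.8, 101.0, 69.3], 669) top ([430.1, 109.8, 88.6, 60.2, -20.6], 80)
side red_tray_mid 0.62 [396. 240.] ztop 52.6 all ([254.7, 186.2, 117.2, 109.6, -8.2], 969) top ([270.5, 209.4, 91.7, 56.9, -5.6], 249)
side red_tray_mid 0.57 [348. 157.] ztop 53.5 all ([320.8, -42.2, 348.3, 15.8, 65.8], 83) top ([260.3, -173.2, 53.6, 13.0, 66.0], 20)
side red_tray_mid 0.53 [357. 138.] ztop 52.5 all ([292.4, -97.9, 574.2, 67.0, 61.0], 298) top ([165.4, -307.2, 80.1, 41.2, 42.7], 62)
```

View pics/s3.png

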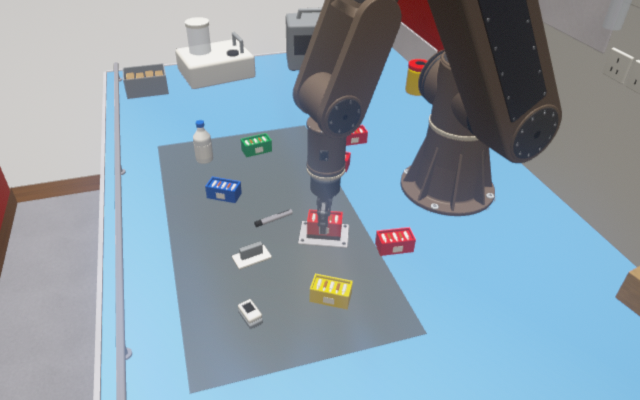

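Call:
move_arm(
  motion=[
    [1,0,0,0.001,0,0,0],
    [0,0,0,0,0,0,0],
    [0,0,0,0,0,0,0],
    [0,0,0,0,0,0,0],
    [0,0,0,0,0,0,0],
    [0,0,0,0,0,0,0],
    [0,0,0,0,0,0,0],
  ],
)

```text
t: 7.65
tcp_pos: [429.1, 104.6, 25.7]
orientation: [[0.92, -0.391, 0.0], [-0.391, -0.92, 0.0], [0.0, -0.0, -1.0]]
wrist_force: [-0.2, 0.2, 0.3]
opening: 85.5
```

Run:
```python
from h import *
st()
plan([(429,104.5,130,-23,0),(484,325.7,150,-31.2,0)],step=36)
```

```text
t 7.65 tcp [429.1 104.6  25.7] yaw -23.0 tilt 0.0001 open 85.5 F [-0.2  0.2  0.3] q [0.17 0.55 2.23 0.   0.36 2.14]
[[0, 0.0, 0.0, -0.043, 0.0, 0.0, 0.0],
[0, 0.0, 0.0, -0.044, 0.0, 0.0, 0.0],
[0, 0.0, 0.0, -0.043, 0.0, 0.0, 0.0],
[0, -0.006, -0.04, -0.004, 0.0, 0.0, 0.01],
[0, -0.007, -0.04, -0.004, 0.0, 0.0, 0.01],
[0, -0.008, -0.04, -0.003, 0.0, 0.0, 0.01],
[0, -0.009, -0.04, -0.004, 0.0, 0.0, 0.01],
[0, -0.01, -0.039, -0.003, 0.0, 0.0, 0.009]]
[[0, -0.011, -0.039, -0.004, 0.0, 0.0, 0.01],
[0, -0.011, -0.04, -0.003, 0.0, 0.0, 0.009]]
10 end [484.4 325.9 149.7]
```

Call:
move_arm(
  motion=[
    [0,0,0,-0.043,0,0,0],
    [0,0,0,-0.044,0,0,0],
    [0,0,0,-0.043,0,0,0],
    [0,-0.006,-0.04,-0.004,0,0,0.01],
    [0,-0.007,-0.04,-0.004,0,0,0.01],
    [0,-0.008,-0.04,-0.003,0,0,0.01],
    [0,-0.009,-0.04,-0.004,0,0,0.01],
    [0,-0.01,-0.039,-0.003,0,0,0.009],
  ],
)

```text
t: 8.32
tcp_pos: [468.7, 263.9, 144.6]
orientation: [[0.875, -0.484, 0.0], [-0.484, -0.875, 0.0], [0.0, -0.0, -1.0]]
wrist_force: [0.6, -0.5, -0.3]
opening: 85.5
```

Call:
move_arm(
  motion=[
    [0,-0.011,-0.039,-0.004,0,0,0.01],
    [0,-0.011,-0.04,-0.003,0,0,0.009],
    [0,0,0,0,0,0,0],
    [0,0,0,0,0,0,0],
    [0,0,0,0,0,0,0],
  ],
)

```text
t: 8.73
tcp_pos: [483.7, 325.5, 149.3]
orientation: [[0.856, -0.517, -0.001], [-0.517, -0.856, -0.001], [-0.0, 0.001, -1.0]]
wrist_force: [-1.3, -0.4, -0.3]
opening: 85.5
```

Run:
```python
from h import *
st()
look('wrist',['yellow_tray_mid','red_tray_mid','dock'],'w4')
```

```text
t 8.73 tcp [483.7 325.5 149.3] yaw -31.1 tilt 0.0012 open 85.5 F [-1.3 -0.4 -0.3] q [ 0.54  0.48  1.83 -0.    0.83  2.65]
wrist yellow_tray_mid 0.83 [322. 193.] ztop 50.6 all ([484.0, 325.4, 90.8, 60.9, -30.8], 6452) top ([484.1, 325.9, 90.7, 50.0, -31.4], 1750)
wrist red_tray_mid 0.79 [523. 291.] ztop 50.2 all ([281.2, 207.6, 70.8, 51.8, -7.4], 3989) top ([280.9, 207.3, 71.4, 51.0, -6.3], 1024)
wrist red_tray_mid 0.78 [593. 120.] ztop 64.2 all ([405.4, 82.2, 115.6, 114.8, -22.6], 11613) top ([429.0, 107.5, 90.5, 49.1, -22.3], 2488)
wrist dock 0.97 [532.  91.] ztop 16.8 all ([429.4, 104.9, 129.9, 90.6, -22.6], 7050) top ([445.0, 119.5, 100.6, 40.8, -49.5], 682)
```

View pics/w4.png

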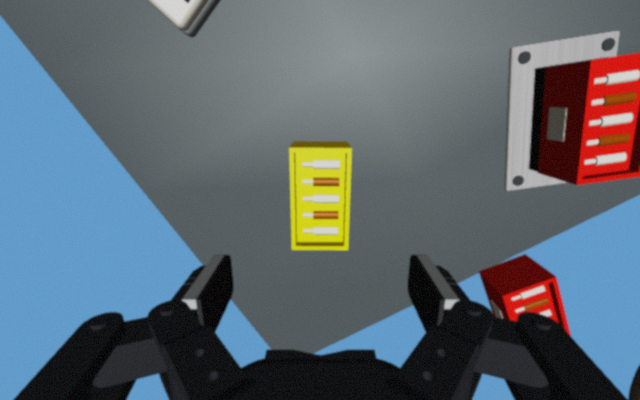

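Call:
move_arm(
  motion=[
    [0,0,0,0.037,0,0,0],
    [0,0,0,0.037,0,0,0],
    [0,0,0,0.035,0,0,0],
    [0,0,0,0.034,0,0,0],
    [0,0,0,0.031,0,0,0],
    [0,0,0,0,0,0,0],
    [0,0,0,0,0,0,0],
  ],
)

```text
t: 9.52
tcp_pos: [483.7, 324.9, 10.0]
orientation: [[0.855, -0.518, -0.002], [-0.518, -0.855, -0.001], [-0.001, 0.002, -1.0]]
wrist_force: [0.1, 0.6, 1.3]
opening: 85.3
```

Call:
move_arm(
  motion=[
    [1,0,0,0,0,0,0],
    [1,0,0,0,0,0,0],
    [1,0,0,0,0,0,0],
    [1,0,0,0,0,0,0],
    [1,0,0,0,0,0,0],
    [1,0,0,0,0,0,0],
    [1,0,0,0,0,0,0],
    [1,0,0,0,0,0,0],
  ],
)

```text
t: 10.18
tcp_pos: [485.3, 326.3, 12.3]
orientation: [[0.856, -0.518, 0.002], [-0.518, -0.856, 0.001], [0.001, -0.002, -1.0]]
wrist_force: [-0.8, -2.0, 11.3]
opening: 49.6
```

Run:
```python
from h import *
st()
plan([(484,325.7,150,-31.2,1),(448,185,165,-22.7,1)],step=36)
```

```text
t 10.18 tcp [485.3 326.3  12.3] yaw -31.2 tilt 0.0025 open 49.6 F [-0.8 -2.  11.3] q [ 0.54  0.68  1.9  -0.    0.55  2.66]
[[1, 0.0, 0.0, -0.043, 0.0, 0.0, 0.0],
[1, 0.0, 0.0, -0.043, 0.0, 0.0, 0.0],
[1, 0.0, 0.001, -0.043, -0.001, 0.0, 0.0],
[1, -0.001, 0.0, -0.043, 0.0, -0.001, 0.0],
[1, 0.011, 0.035, -0.004, 0.0, 0.0, -0.014],
[1, 0.009, 0.035, -0.004, 0.0, 0.0, -0.014],
[1, 0.009, 0.035, -0.004, 0.0, 0.0, -0.014],
[1, 0.007, 0.036, -0.003, 0.0, 0.0, -0.014]]
[[1, 0.006, 0.036, -0.004, 0.0, 0.0, -0.015]]
9 end [447.6 184.9 165. ]
```

Call:
move_arm(
  motion=[
    [1,0,0,-0.025,0,0,0],
    [1,0,0,-0.043,0,0,0],
    [1,0,0,-0.043,0,0,0],
    [1,0,0,-0.043,0,0,0],
    [1,0.011,0.035,-0.021,0,0,-0.014],
    [1,0.009,0.035,-0.004,0,0,-0.014],
    [1,0.009,0.035,-0.004,0,0,-0.014],
    [1,0.007,0.036,-0.003,0,0,-0.014],
  ],
)

```text
t: 10.85
tcp_pos: [455.5, 212.2, 160.9]
orientation: [[0.911, -0.412, 0.002], [-0.412, -0.911, 0.001], [0.002, -0.002, -1.0]]
wrist_force: [1.8, -1.0, -0.8]
opening: 49.5
```

Call:
move_arm(
  motion=[
    [1,0.006,0.036,-0.004,0,0,-0.015],
    [1,0,0,0,0,0,0],
    [1,0,0,0,0,0,0],
    [1,0,0,0,0,0,0],
    [1,0,0,0,0,0,0],
  ],
)

```text
t: 11.27
tcp_pos: [448.5, 185.5, 162.9]
orientation: [[0.923, -0.385, 0.001], [-0.385, -0.923, 0.0], [0.001, -0.001, -1.0]]
wrist_force: [-0.0, -0.2, -1.5]
opening: 49.7
```

Run:
```python
from h import *
st()
look('wrist',['yellow_tray_mid','red_tray_mid','dock'],'w5',band=4)
```

```text
t 11.27 tcp [448.5 185.5 162.9] yaw -22.6 tilt 0.0012 open 49.7 F [-0.  -0.2 -1.5] q [0.33 0.34 2.04 0.   0.76 2.3 ]
wrist red_tray_mid 0.72 [417. 176.] ztop 64.5 all ([415.7, 112.9, 122.3, 105.6, -19.6], 7298) top ([428.2, 105.2, 90.3, 50.7, -22.5], 1789)
wrist dock 0.88 [385. 122.] ztop 12.9 all ([473.8, 97.4, 107.8, 70.9, -74.1], 3277) top ([472.7, 102.9, 91.2, 52.6, -62.9], 92)
```

View pics/w5.png

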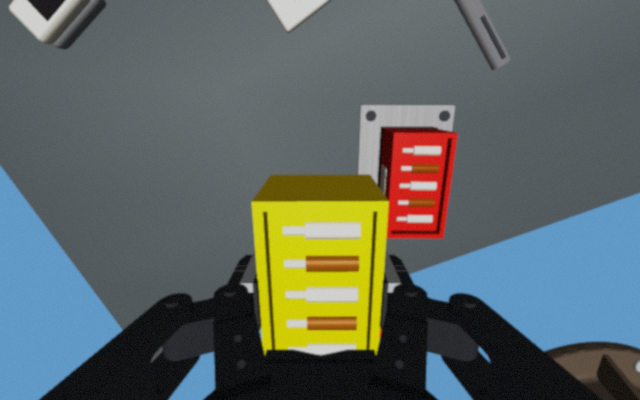

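```bash
cat >> h.py <<'E'
def held(c,W,ok,hsv_lo,hsv_hi):
    """front-end based centre of the held tray (top rim partially hidden at back)"""
    s=manip.sense(); p=s['tcp_pos']; R=s['orientation']
    hsv=cv2.cvtColor(c['img'],cv2.COLOR_RGB2HSV)
    m=cv2.inRange(hsv,hsv_lo,hsv_hi)>0
    P=W[m&ok&(np.hypot(W[...,0]-p[0],W[...,1]-p[1])<75)&(W[...,2]>p[2]+20)]
    zt=np.percentile(P[:,2],95); P=P[P[:,2]>zt-4]
    L=(P-p)@R
    e=np.percentile(L[:,0],99.5); ylo,yhi=np.percentile(L[:,1],[0.5,99.5])
    print('held top-tcp %.1f'%(zt-p[2]),'centre offset in tool x %.1f'%(e-45),'y %.1f'%((ylo+yhi)/2),'w %.1f'%(yhi-ylo), rect(P))
E
python3 - <<'E'
from h import *
c=imaging.camera('wrist'); W,ok=world(c)
held(c,W,ok,(22,120,60),(35,255,255))
st()
plan([(428.6,105,150,-22.6,1),(428.6,105,95,-22.6,1),(428.6,105,70.5,-22.6,1)],step=28)
E
```

```text
held top-tcp 38.3 centre offset in tool x -0.5 y -0.6 w 50.0 ([456.8, 182.4, 71.0, 51.9, -22.8], 5170)
t 11.52 tcp [448.  185.3 162.3] yaw -22.6 tilt 0.0002 open 49.4 F [ 0.  -0.2 -1. ] q [0.33 0.34 2.04 0.   0.76 2.3 ]
[[1, 0.005, 0.034, 0.005, 0.0, 0.0, 0.0],
[1, 0.006, 0.034, 0.005, 0.0, 0.0, 0.0],
[1, 0.005, 0.034, 0.005, 0.0, 0.0, 0.0],
[1, 0.0, 0.0, 0.035, 0.0, 0.0, 0.0],
[1, 0.0, 0.0, 0.034, 0.0, 0.0, 0.0],
[1, 0.0, 0.0, 0.031, 0.0, 0.0, 0.0]]
6 end [428.4 105.   70.3]
```

Call:
move_arm(
  motion=[
    [1,0.005,0.034,0.005,0,0,0],
    [1,0.006,0.034,0.005,0,0,0],
    [1,0.005,0.034,0.005,0,0,0],
    [1,0,0,0.03,0,0,0],
    [1,0,0,0.03,0,0,0],
    [1,0,0,0.009,0,0,0],
    [1,0,0,0,0,0,0],
    [1,0,0,0,0,0,0],
  ],
)

```text
t: 12.18
tcp_pos: [428.3, 104.8, 95.4]
orientation: [[0.923, -0.385, -0.001], [-0.385, -0.923, -0.0], [-0.001, 0.001, -1.0]]
wrist_force: [0.5, 0.3, -1.5]
opening: 49.2
```

Call:
move_arm(
  motion=[
    [1,0,0,0,0,0,0],
    [1,0,0,0.01,0,0,0],
    [1,0,0,0.01,0,0,0],
    [1,0,0,0.01,0,0,0],
    [1,0,0,0,0,0,0],
    [1,0,0,0,0,0,0],
  ],
)

```text
t: 12.68
tcp_pos: [428.1, 104.6, 70.6]
orientation: [[0.923, -0.385, -0.001], [-0.385, -0.923, -0.0], [-0.001, 0.0, -1.0]]
wrist_force: [0.2, -0.2, -1.6]
opening: 49.2
```

Run:
```python
from h import *
st()
c=imaging.camera('wrist'); W,ok=world(c)
held(c,W,ok,(22,120,60),(35,255,255))
```

```text
t 12.68 tcp [428.1 104.6  70.6] yaw -22.7 tilt 0.0008 open 49.2 F [ 0.2 -0.2 -1.6] q [0.17 0.46 2.21 0.   0.48 2.14]
held top-tcp 38.3 centre offset in tool x -0.5 y -0.4 w 49.9 ([436.9, 101.5, 70.9, 51.8, -22.4], 5229)
```

Call:
move_arm(
  motion=[
    [1,0,0,0.001,0,0,0],
    [0,0,0,0,0,0,0],
    [0,0,0,0,0,0,0],
    [0,0,0,0,0,0,0],
    [0,0,0,0,0,0,0],
    [0,0,0,0,0,0,0],
    [0,0,0,0,0,0,0],
  ],
)

```text
t: 13.32
tcp_pos: [428.4, 104.6, 70.6]
orientation: [[0.923, -0.385, 0.0], [-0.385, -0.923, 0.0], [0.0, -0.0, -1.0]]
wrist_force: [0.1, 0.0, 0.0]
opening: 85.6
```

Run:
```python
from h import *
st()
plan([(428.5,105,160,-22.6,0),(515,-350.5,160,8.6,0)],step=36)
```

```text
t 13.32 tcp [428.4 104.6  70.6] yaw -22.7 tilt 0.0002 open 85.6 F [0.1 0.  0. ] q [0.17 0.46 2.21 0.   0.48 2.14]
[[0, 0.0, 0.0, -0.037, 0.0, 0.0, 0.0],
[0, 0.0, 0.0, -0.037, 0.0, 0.0, 0.0],
[0, 0.0, -0.001, -0.038, 0.0, 0.0, 0.0],
[0, 0.025, 0.037, 0.0, 0.0, 0.0, -0.02],
[0, 0.023, 0.038, 0.0, 0.0, 0.0, -0.02],
[0, 0.021, 0.039, 0.0, 0.0, 0.0, -0.02],
[0, 0.02, 0.04, 0.0, 0.0, 0.0, -0.02],
[0, 0.018, 0.041, 0.0, 0.0, 0.0, -0.02]]
[[0, 0.016, 0.042, 0.0, 0.0, 0.0, -0.02],
[0, 0.014, 0.042, 0.0, 0.0, 0.0, -0.02],
[0, 0.013, 0.043, 0.0, 0.0, 0.0, -0.02],
[0, 0.011, 0.043, 0.0, 0.0, 0.0, -0.02],
[0, 0.009, 0.044, 0.0, 0.0, 0.0, -0.02],
[0, 0.007, 0.044, 0.0, 0.0, 0.0, -0.02],
[0, 0.006, 0.044, 0.0, 0.0, 0.0, -0.02],
[0, 0.003, 0.044, 0.0, 0.0, 0.0, -0.02]]
16 end [ 514.8 -350.1  160.2]
```

Call:
move_arm(
  motion=[
    [0,0,0,-0.037,0,0,0],
    [0,0,0,-0.037,0,0,0],
    [0,0,-0.001,-0.038,0,0,0],
    [0,0.025,0.037,0,0,0,-0.02],
    [0,0.023,0.038,0,0,0,-0.02],
    [0,0.021,0.039,0,0,0,-0.02],
    [0,0.02,0.04,0,0,0,-0.02],
    [0,0.018,0.041,0,0,0,-0.02],
  ],
)

```text
t: 13.98
tcp_pos: [462.4, -71.4, 160.3]
orientation: [[0.983, -0.183, 0.0], [-0.183, -0.983, -0.0], [0.0, -0.0, -1.0]]
wrist_force: [1.5, 0.7, 0.1]
opening: 85.5
```

Call:
move_arm(
  motion=[
    [0,0.016,0.042,0,0,0,-0.02],
    [0,0.014,0.042,0,0,0,-0.02],
    [0,0.013,0.043,0,0,0,-0.02],
    [0,0.011,0.043,0,0,0,-0.02],
    [0,0.009,0.044,0,0,0,-0.02],
    [0,0.007,0.044,0,0,0,-0.02],
    [0,0.006,0.044,0,0,0,-0.02],
    [0,0.003,0.044,0,0,0,-0.02],
  ],
)

```text
t: 14.65
tcp_pos: [514.7, -352.0, 160.0]
orientation: [[0.989, 0.15, -0.0], [0.15, -0.989, 0.0], [-0.0, -0.0, -1.0]]
wrist_force: [1.6, -0.4, 0.3]
opening: 85.4
```

Call:
move_arm(
  motion=[
    [0,0,0,0,0,0,0],
    [0,0,0,0,0,0,0],
    [0,0,0,0,0,0,0],
  ],
)

```text
t: 14.9
tcp_pos: [514.2, -349.7, 159.7]
orientation: [[0.989, 0.148, -0.001], [0.148, -0.989, 0.001], [-0.001, -0.001, -1.0]]
wrist_force: [-0.5, -0.2, -0.2]
opening: 85.4
```

Run:
```python
from h import *
st()
look('wrist',['green_tray_mid','bottle_mid'],'w6',band=4)
look('side',['yellow_tray_mid','red_tray_mid'],'s6',band=4)
```

```text
t 14.90 tcp [ 514.2 -349.7  159.7] yaw 8.5 tilt 0.0013 open 85.4 F [-0.5 -0.2 -0.2] q [-0.65  0.52  1.73  0.    0.89  0.78]
wrist green_tray_mid 0.74 [324. 187.] ztop 50.6 all ([504.0, -349.7, 114.7, 55.6, 8.2], 6009) top ([516.1, -350.8, 90.6, 50.2, 8.0], 1464)
wrist bottle_mid 0.65 [355.   9.] ztop 67.2 all ([667.0, -353.9, 47.5, 14.0, 88.6], 1066) top ([661.6, -358.0, 21.1, 2.3, -81.6], 103)
side yellow_tray_mid 0.94 [323. 214.] ztop 110.5 all ([401.3, 40.5, 199.4, 89.9, 67.6], 867) top ([427.9, 104.6, 88.6, 56.5, -20.1], 159)
side red_tray_mid 0.86 [395. 241.] ztop 52.7 all ([269.8, 182.6, 112.6, 92.2, 86.4], 930) top ([270.5, 208.3, 90.0, 54.8, -5.9], 143)
side red_tray_mid 0.75 [350. 136.] ztop 52.4 all ([189.3, -330.4, 90.7, 83.6, -3.8], 489) top ([190.2, -318.8, 90.7, 56.4, -0.8], 79)
side red_tray_mid 0.64 [320. 227.] ztop 65.4 all ([442.2, 124.3, 96.8, 28.5, -37.7], 458) top ([435.3, 128.1, 75.5, 8.7, -20.1], 48)
```

View pics/w6.png

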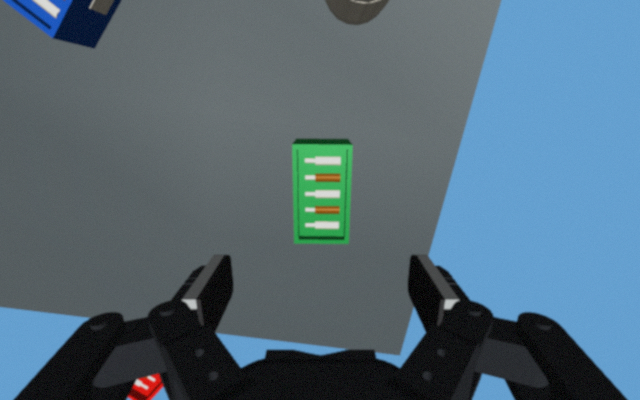

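View pics/s6.png

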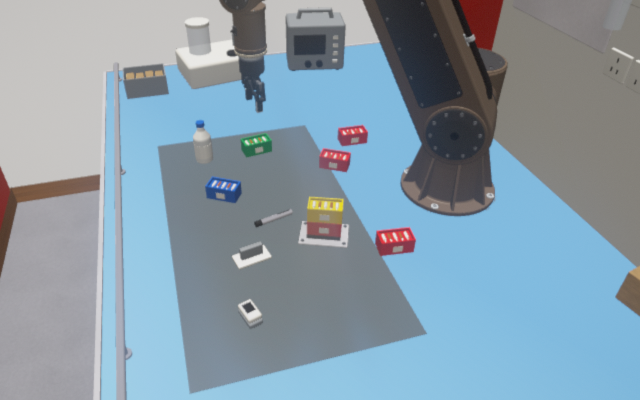

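Call:
move_arm(
  motion=[
    [0,0.002,0.002,0.037,0,0,0.001],
    [0,0,0,0.04,0,0,0.001],
    [0,0,0,0.04,0,0,0],
    [0,0,0,0.04,0,0,0],
    [0,0,0,0.03,0,0,0],
    [0,0,0,0,0,0,0],
    [0,0,0,0,0,0,0],
  ],
)

```text
t: 15.78
tcp_pos: [516.1, -350.7, 9.9]
orientation: [[0.989, 0.145, -0.002], [0.145, -0.989, 0.001], [-0.002, -0.002, -1.0]]
wrist_force: [-0.3, -0.4, 0.3]
opening: 85.2
```

Call:
move_arm(
  motion=[
    [1,0,0,0,0,0,0],
    [1,0,0,0,0,0,0],
    [1,0,0,0,0,0,0],
    [1,0,0,0,0,0,0],
    [1,0,0,0,0,0,0],
    [1,0,0,0,0,0,0],
    [1,0,0,0,0,0,0],
    [1,0,0,0,0,0,0],
  ],
)

```text
t: 16.45
tcp_pos: [517.6, -352.1, 12.5]
orientation: [[0.99, 0.144, 0.002], [0.144, -0.99, -0.002], [0.002, 0.002, -1.0]]
wrist_force: [-0.3, 2.3, 10.2]
opening: 49.2
```

Run:
```python
from h import *
st()
plan([(516,-351,140,8,1),(410,24,200,-22.6,1)],step=36)
```

```text
t 16.45 tcp [ 517.6 -352.1   12.5] yaw 8.3 tilt 0.0027 open 49.2 F [-0.3  2.3 10.2] q [-0.65  0.72  1.81  0.    0.61  0.78]
[[1, 0.0, 0.0, -0.04, 0.0, 0.0, 0.001],
[1, 0.0, 0.0, -0.04, 0.0, 0.0, 0.001],
[1, -0.001, -0.001, -0.04, 0.0, 0.0, 0.0],
[1, 0.0, 0.0, -0.039, 0.001, -0.001, 0.001],
[1, -0.006, -0.044, -0.007, 0.0, 0.0, 0.023],
[1, -0.008, -0.044, -0.007, 0.0, 0.0, 0.023],
[1, -0.01, -0.043, -0.007, 0.0, 0.0, 0.023],
[1, -0.012, -0.043, -0.007, 0.0, 0.0, 0.023]]
[[1, -0.014, -0.042, -0.007, 0.0, 0.0, 0.023],
[1, -0.017, -0.041, -0.007, 0.0, 0.0, 0.023],
[1, -0.018, -0.04, -0.007, 0.0, 0.0, 0.023],
[1, -0.02, -0.039, -0.007, 0.0, 0.0, 0.023],
[1, -0.022, -0.038, -0.006, 0.0, 0.0, 0.024],
[1, -0.025, -0.037, -0.007, 0.0, 0.0, 0.023],
[1, -0.026, -0.036, -0.006, 0.0, 0.0, 0.024]]
15 end [409.9  23.7 199.7]
```

Run:
```python
from h import *
plan([(430,22,200,-22.6,1)],step=36,start=(np.array([516,-351,140.]),yawR(8.2)))
```

```text
[[1, -0.004, -0.043, -0.007, 0.0, 0.0, 0.023],
[1, -0.006, -0.043, -0.007, 0.0, 0.0, 0.023],
[1, -0.008, -0.043, -0.007, 0.0, 0.0, 0.023],
[1, -0.01, -0.042, -0.007, 0.0, 0.0, 0.023],
[1, -0.012, -0.042, -0.007, 0.0, 0.0, 0.024],
[1, -0.014, -0.041, -0.007, 0.0, 0.0, 0.023],
[1, -0.016, -0.041, -0.007, 0.0, 0.0, 0.024],
[1, -0.018, -0.04, -0.007, 0.0, 0.0, 0.023]]
[[1, -0.019, -0.039, -0.006, 0.0, 0.0, 0.024],
[1, -0.022, -0.038, -0.007, 0.0, 0.0, 0.023],
[1, -0.023, -0.036, -0.006, 0.0, 0.0, 0.024]]
11 end [429.8  21.9 200. ]
```

Call:
move_arm(
  motion=[
    [1,0,0,-0.025,0,0,0],
    [1,0,0,-0.045,0,0,0],
    [1,0,0,-0.045,0,0,0],
    [1,0,0,-0.044,0,0,0],
  ],
)

```text
t: 16.78
tcp_pos: [516.5, -351.4, 140.1]
orientation: [[0.99, 0.144, 0.0], [0.144, -0.99, -0.0], [0.0, 0.0, -1.0]]
wrist_force: [0.5, -0.7, -0.7]
opening: 49.7
```

Call:
move_arm(
  motion=[
    [1,-0.004,-0.043,-0.007,0,0,0.023],
    [1,-0.006,-0.043,-0.007,0,0,0.023],
    [1,-0.008,-0.043,-0.007,0,0,0.023],
    [1,-0.01,-0.042,-0.007,0,0,0.023],
    [1,-0.012,-0.042,-0.007,0,0,0.024],
    [1,-0.014,-0.041,-0.007,0,0,0.023],
    [1,-0.016,-0.041,-0.007,0,0,0.024],
    [1,-0.018,-0.04,-0.007,0,0,0.023],
  ],
)

```text
t: 17.45
tcp_pos: [452.1, -78.8, 183.7]
orientation: [[0.97, -0.245, 0.002], [-0.245, -0.97, -0.0], [0.002, -0.0, -1.0]]
wrist_force: [0.9, 0.2, -0.8]
opening: 49.2
```

Call:
move_arm(
  motion=[
    [1,-0.019,-0.039,-0.006,0,0,0.024],
    [1,-0.022,-0.038,-0.007,0,0,0.023],
    [1,-0.023,-0.036,-0.006,0,0,0.024],
    [1,0,0,0,0,0,0],
    [1,0,0,0,0,0,0],
    [1,0,0,0,0,0,0],
    [1,0,0,0,0,0,0],
  ],
)

```text
t: 18.03
tcp_pos: [430.1, 20.6, 198.0]
orientation: [[0.924, -0.383, 0.001], [-0.383, -0.924, -0.0], [0.001, -0.0, -1.0]]
wrist_force: [0.2, 0.5, -0.6]
opening: 49.6
```

Run:
```python
from h import *
st()
c,W,ok=look('wrist',['yellow_tray_mid','dock','lid_grip'],'w7',band=4)
held(c,W,ok,(45,80,40),(85,255,255))
```

```text
t 18.03 tcp [430.1  20.6 198. ] yaw -22.5 tilt 0.0008 open 49.6 F [ 0.2  0.5 -0.6] q [-0.02  0.22  2.11 -0.    0.81  1.94]
wrist yellow_tray_mid 0.7 [286.  66.] ztop 18.2 all ([544.7, 6.6, 113.9, 18.3, 14.2], 2047) top ([545.2, 6.0, 113.2, 14.0, 14.9], 1277)
wrist yellow_tray_mid 0.56 [225. 224.] ztop 108.5 all ([443.4, 103.9, 168.5, 67.4, -57.6], 5246) top ([428.1, 105.2, 90.8, 50.0, -23.1], 1032)
wrist dock 0.63 [253. 161.] ztop 16.3 all ([474.6, 84.8, 89.4, 31.3, 67.9], 1916) top ([469.6, 86.2, 50.1, 8.2, 58.2], 101)
wrist dock 0.25 [226. 224.] ztop 108.5 all ([431.4, 126.0, 220.1, 69.3, -61.7], 5298) top ([428.1, 105.1, 90.6, 50.3, -22.9], 1051)
wrist lid_grip 0.67 [124.  41.] ztop 48.8 all ([638.6, 147.1, 98.8, 56.6, 11.1], 4817) top ([633.7, 143.0, 58.0, 14.4, 12.4], 1127)
held top-tcp 38.5 centre offset in tool x -1.1 y -0.6 w 50.0 ([438.6, 17.8, 70.4, 51.6, -21.8], 5157)
```

View pics/w7.png

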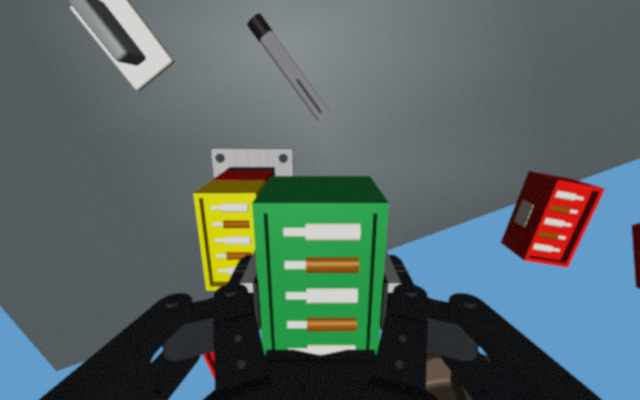

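Run:
```python
from h import *
st();plan([(428.7,104.6,165,-22.9,1),(428.7,104.6,114,-22.9,1)],step=30)
```

```text
t 18.23 tcp [429.9  20.5 197.6] yaw -22.6 tilt 0.0002 open 49.7 F [-0.2 -0.7 -1.7] q [-0.02  0.22  2.11 -0.    0.81  1.94]
[[1, -0.014, -0.032, 0.014, 0.0, 0.0, 0.001],
[1, -0.014, -0.032, 0.013, 0.0, 0.0, 0.001],
[1, -0.014, -0.032, 0.014, 0.0, 0.0, 0.0],
[1, 0.0, 0.0, 0.032, 0.0, 0.0, 0.0],
[1, 0.0, 0.0, 0.032, 0.0, 0.0, 0.0]]
5 end [428.6 104.3 113.6]
```

Call:
move_arm(
  motion=[
    [1,-0.014,-0.032,0.014,0,0,0.001],
    [1,-0.014,-0.032,0.013,0,0,0.001],
    [1,-0.014,-0.032,0.014,0,0,0],
    [1,0,0,0.02,0,0,0],
    [1,0,0,0.012,0,0,0],
    [1,0,0,0,0,0,0],
    [1,0,0,0,0,0,0],
    [1,0,0,0,0,0,0],
  ],
)

```text
t: 18.9
tcp_pos: [428.7, 104.7, 139.7]
orientation: [[0.922, -0.388, 0.0], [-0.388, -0.922, 0.0], [0.0, -0.0, -1.0]]
wrist_force: [-0.5, -0.4, -0.6]
opening: 49.5
```

Call:
move_arm(
  motion=[
    [1,0,0,0.01,0,0,0],
    [1,0,0,0.01,0,0,0],
    [1,0,0,0.01,0,0,0],
    [1,0,0,0,0,0,0],
    [1,0,0,0,0,0,0],
  ],
)

```text
t: 19.32
tcp_pos: [428.1, 104.9, 114.6]
orientation: [[0.922, -0.387, -0.001], [-0.387, -0.922, -0.0], [-0.001, 0.0, -1.0]]
wrist_force: [-0.6, 1.6, -1.5]
opening: 49.3
```

Run:
```python
from h import *
st()
c=imaging.camera('wrist'); W,ok=world(c)
held(c,W,ok,(45,80,40),(85,255,255))
```

```text
t 19.32 tcp [428.1 104.9 114.6] yaw -22.8 tilt 0.0008 open 49.3 F [-0.6  1.6 -1.5] q [ 0.17  0.37  2.17 -0.    0.59  2.14]
held top-tcp 38.3 centre offset in tool x -1.2 y -0.4 w 49.9 ([436.7, 102.0, 70.7, 51.8, -23.9], 5158)
```

Call:
move_arm(
  motion=[
    [1,0,0,0.001,0,0,0],
    [0,0,0,0,0,0,0],
    [0,0,0,0,0,0,0],
    [0,0,0,0,0,0,0],
    [0,0,0,0,0,0,0],
    [0,0,0,0,0,0,0],
    [0,0,0,0,0,0,0],
  ],
)

```text
t: 19.95
tcp_pos: [428.4, 105.1, 114.6]
orientation: [[0.922, -0.387, 0.0], [-0.387, -0.922, 0.0], [0.0, -0.0, -1.0]]
wrist_force: [-0.3, -0.8, -0.2]
opening: 85.1
```

Run:
```python
from h import *
st()
plan([(428.5,105,205,-22.8,0),(634.5,143,160,11.8,0)],step=36)
```

```text
t 19.95 tcp [428.4 105.1 114.6] yaw -22.8 tilt 0.0001 open 85.1 F [-0.3 -0.8 -0.2] q [0.17 0.37 2.17 0.   0.59 2.14]
[[0, 0.0, 0.0, -0.038, 0.0, 0.0, 0.0],
[0, 0.0, 0.0, -0.038, 0.0, 0.0, 0.0],
[0, 0.0, 0.0, -0.037, 0.0, 0.0, 0.0],
[0, 0.037, -0.024, 0.009, 0.0, 0.0, -0.048],
[0, 0.039, -0.02, 0.009, 0.0, 0.0, -0.048],
[0, 0.04, -0.016, 0.01, 0.0, 0.0, -0.048],
[0, 0.042, -0.012, 0.009, 0.0, 0.0, -0.048],
[0, 0.043, -0.008, 0.01, 0.0, 0.0, -0.048]]
[[0, 0.043, -0.003, 0.009, 0.0, 0.0, -0.048]]
9 end [634.2 142.7 160.2]
```

Call:
move_arm(
  motion=[
    [0,0,0,-0.038,0,0,0],
    [0,0,0,-0.038,0,0,0],
    [0,0,0,-0.037,0,0,0],
    [0,0.037,-0.024,0.009,0,0,-0.048],
    [0,0.039,-0.02,0.009,0,0,-0.048],
    [0,0.04,-0.016,0.01,0,0,-0.048],
    [0,0.042,-0.012,0.009,0,0,-0.048],
    [0,0.043,-0.008,0.01,0,0,-0.048],
  ],
)

```text
t: 20.62
tcp_pos: [601.8, 137.0, 167.1]
orientation: [[0.994, 0.11, 0.0], [0.11, -0.994, 0.0], [0.0, -0.0, -1.0]]
wrist_force: [0.4, 0.4, 1.2]
opening: 85.8
```

Call:
move_arm(
  motion=[
    [0,0.043,-0.003,0.009,0,0,-0.048],
    [0,0,0,0,0,0,0],
    [0,0,0,0,0,0,0],
    [0,0,0,0,0,0,0],
    [0,0,0,0,0,0,0],
  ],
)

```text
t: 21.03
tcp_pos: [633.2, 142.6, 160.2]
orientation: [[0.979, 0.203, -0.001], [0.203, -0.979, -0.0], [-0.001, -0.0, -1.0]]
wrist_force: [-0.3, -0.2, 0.0]
opening: 85.5
```

Run:
```python
from h import *
st()
look('wrist',['lid_grip'],'w8',band=5)
look('side',['green_tray_mid','yellow_tray_mid','red_tray_mid'],'s8',band=4)
```

```text
t 21.03 tcp [633.2 142.6 160.2] yaw 11.7 tilt 0.0007 open 85.5 F [-0.3 -0.2  0. ] q [0.17 0.55 1.67 0.   0.93 1.54]
wrist lid_grip 0.9 [318. 179.] ztop 48.5 all ([633.0, 143.5, 96.0, 51.5, 12.9], 4470) top ([636.1, 143.7, 59.0, 13.5, 11.3], 1011)
side green_tray_mid 0.6 [324. 196.] ztop 154.9 all ([396.2, 7.5, 270.6, 93.4, 72.4], 905) top ([427.5, 106.1, 90.0, 58.0, -22.9], 163)
side green_tray_mid 0.43 [220. 191.] ztop 53.3 all ([646.8, -45.5, 274.4, 81.9, -76.5], 649) top ([660.6, -133.6, 92.3, 55.4, -33.0], 80)
side yellow_tray_mid 0.77 [322. 215.] ztop 107.3 all ([437.6, 127.5, 87.4, 14.7, -20.7], 402) top ([439.0, 127.0, 84.5, 6.5, -22.5], 45)
side red_tray_mid 0.97 [352. 136.] ztop 52.6 all ([160.8, -332.7, 170.4, 90.7, 27.8], 516) top ([188.7, -319.2, 90.8, 58.6, -2.8], 80)
side red_tray_mid 0.74 [395. 242.] ztop 52.5 all ([254.3, 183.7, 117.3, 111.6, -6.8], 968) top ([270.2, 207.8, 91.3, 56.7, -8.8], 161)
side red_tray_mid 0.65 [322. 226.] ztop 63.5 all ([437.2, 127.2, 87.6, 11.6, -22.9], 403) top ([436.6, 128.2, 83.6, 7.0, -23.3], 46)
side red_tray_mid 0.58 [336. 159.] ztop 52.7 all ([282.5, -233.5, 162.7, 98.7, 71.7], 615) top ([295.7, -194.0, 91.5, 60.5, -36.6], 108)
```

View pics/w8.png

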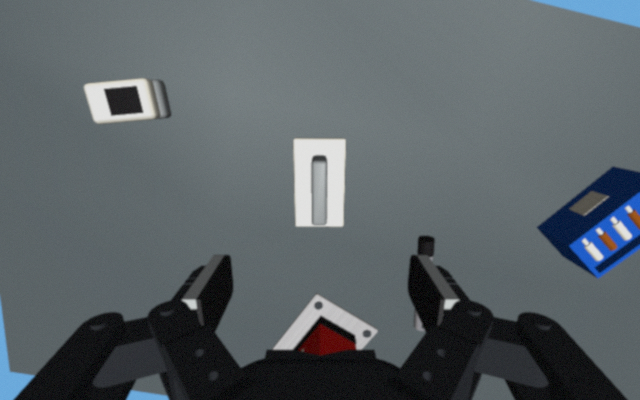

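View pics/s8.png

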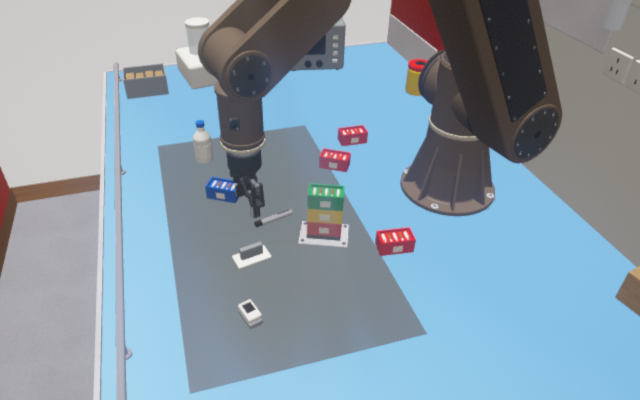

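Call:
move_arm(
  motion=[
    [0,0.003,-0.001,0.035,0,0,0.003],
    [0,0,0,0.04,0,0,0],
    [0,0,0,0.04,0,0,0],
    [0,0,0,0.035,0,0,0],
    [0,0,0,0.025,0,0,0],
    [0,0,0,0,0,0,0],
    [0,0,0,0,0,0,0],
  ],
)

```text
t: 21.92
tcp_pos: [635.7, 143.9, 19.7]
orientation: [[0.98, 0.198, -0.002], [0.198, -0.98, -0.0], [-0.002, -0.0, -1.0]]
wrist_force: [0.4, 0.1, -0.4]
opening: 85.6
```

Call:
move_arm(
  motion=[
    [1,0,0,0,0,0,0],
    [1,0,0,0,0,0,0],
    [1,0,0,0,0,0,0],
    [1,0,0,0,0,0,0],
    [1,0,0,0,0,0,0],
    [1,0,0,0,0,0,0],
    [1,0,0,0,0,0,0],
    [1,0,0,0,0,0,0],
  ],
)

```text
t: 22.58
tcp_pos: [636.6, 144.0, 20.7]
orientation: [[0.98, 0.198, 0.001], [0.198, -0.98, 0.0], [0.001, 0.0, -1.0]]
wrist_force: [-1.2, -1.2, 7.0]
opening: 13.3
```

Run:
```python
from h import *
st()
look('side',['lid_grip'],'s9')
```

```text
t 22.58 tcp [636.6 144.   20.7] yaw 11.4 tilt 0.0007 open 13.3 F [-1.2 -1.2  7. ] q [ 0.18  0.73  1.73 -0.    0.67  1.55]
side lid_grip 0.95 [248. 258.] ztop 48.8 all ([633.8, 144.9, 99.7, 74.9, -5.5], 527) top ([635.5, 150.3, 59.0, 15.6, -2.7], 36)
```

Run:
```python
from h import *
plan([(636.5,144,150,11.4,1),(450,185,235,-22.8,1)],step=36)
```

```text
[[1, 0.0, 0.0, -0.04, 0.0, 0.0, 0.0],
[1, 0.0, 0.0, -0.041, 0.0, 0.0, 0.0],
[1, 0.0, 0.0, -0.04, 0.0, 0.0, 0.0],
[1, 0.0, 0.0, -0.041, 0.0, 0.0, 0.0],
[1, -0.036, -0.016, -0.018, 0.0, 0.0, 0.048],
[1, -0.038, -0.012, -0.018, 0.0, 0.0, 0.047],
[1, -0.039, -0.009, -0.018, 0.0, 0.0, 0.048],
[1, -0.04, -0.005, -0.017, 0.0, 0.0, 0.047]]
[[1, -0.04, 0.0, -0.018, 0.0, 0.0, 0.048],
[1, -0.039, 0.003, -0.017, 0.0, 0.0, 0.047]]
10 end [450. 185. 235.]
```

Call:
move_arm(
  motion=[
    [1,0,0,-0.025,0,0,0],
    [1,0,0,-0.045,0,0,0],
    [1,0,0,-0.046,0,0,0],
    [1,0,0,-0.046,0,0,0],
    [1,-0.036,-0.016,-0.018,0,0,0.048],
    [1,-0.038,-0.012,-0.018,0,0,0.047],
    [1,-0.039,-0.009,-0.018,0,0,0.048],
    [1,-0.04,-0.005,-0.017,0,0,0.047],
  ],
)

```text
t: 23.35
tcp_pos: [510.2, 171.7, 207.2]
orientation: [[0.979, -0.203, 0.0], [-0.203, -0.979, 0.0], [0.0, -0.0, -1.0]]
wrist_force: [-0.8, 0.1, -0.9]
opening: 13.3
```

Call:
move_arm(
  motion=[
    [1,-0.04,0,-0.018,0,0,0.048],
    [1,-0.039,0.003,-0.017,0,0,0.047],
    [1,0,0,0,0,0,0],
    [1,0,0,0,0,0,0],
    [1,0,0,0,0,0,0],
    [1,0,0,0,0,0,0],
    [1,0,0,0,0,0,0],
  ],
)

```text
t: 23.93
tcp_pos: [450.4, 184.7, 234.0]
orientation: [[0.922, -0.387, -0.001], [-0.387, -0.922, -0.0], [-0.0, 0.0, -1.0]]
wrist_force: [-0.4, -0.2, -1.9]
opening: 13.4
```

Run:
```python
from h import *
st()
c,W,ok=look('wrist',['green_tray_mid','lid_grip'],'w10',band=4)
s=manip.sense(); p=s['tcp_pos'];R=s['orientation']
Q=W[ok]; L=(Q-p)@R
m=(abs(L[:,0])<70)&(abs(L[:,1])<35)&(L[:,2]>-45)&(L[:,2]<40)
L=L[m]
for lo,hi in((-40,-20),(-10,4),(4,12),(12,25)):
    q=L[(L[:,2]>lo)&(L[:,2]<hi)]
    if len(q)>20: print(lo,hi,len(q),np.percentile(q,[1,50,99],axis=0).round(1).tolist())
```

```text
t 23.93 tcp [450.4 184.7 234. ] yaw -22.8 tilt 0.0006 open 13.4 F [-0.4 -0.2 -1.9] q [ 0.33  0.25  1.96 -0.    0.94  2.3 ]
wrist green_tray_mid 0.85 [420. 189.] ztop 152.5 all ([377.3, 87.4, 168.7, 125.3, -23.1], 8859) top ([426.9, 105.9, 90.8, 50.7, -22.7], 2117)
wrist lid_grip 0.82 [319. 223.] ztop 261.9 all ([345.2, 229.3, 316.3, 125.9, -22.6], 10086) top ([449.8, 185.3, 59.5, 13.8, -22.9], 3531)
-40 -20 5305 [[-28.2, -19.0, -39.1], [7.9, -0.3, -27.1], [28.8, 18.2, -20.7]]
-10 4 451 [[7.5, -19.2, -9.9], [27.5, -0.7, -6.3], [29.2, 18.2, 3.3]]
4 12 5828 [[-0.2, -25.0, 5.4], [28.9, -0.7, 6.8], [43.9, 24.0, 10.8]]
```

View pics/w10.png

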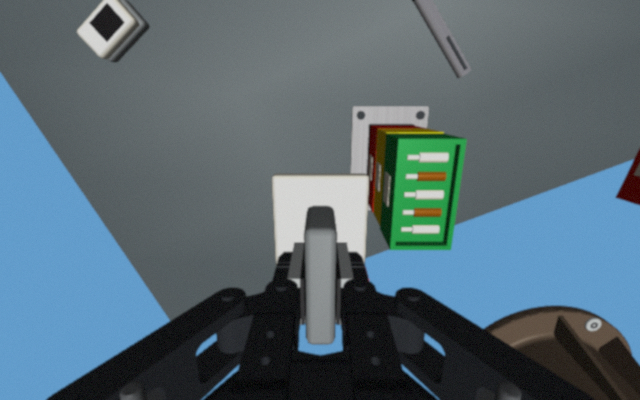

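Run:
```python
from h import *
st();plan([(427.6,105.4,205,-22.8,1),(427.6,105.4,190,-22.8,1),(427.6,105.4,167,-22.8,1)],step=30)
```

```text
t 24.08 tcp [450.1 184.7 234. ] yaw -22.8 tilt 0.0008 open 13.0 F [ 0.5 -0.5 -1.4] q [ 0.33  0.25  1.96 -0.    0.94  2.3 ]
[[1, 0.004, 0.034, 0.012, 0.0, 0.0, 0.0],
[1, 0.004, 0.034, 0.012, 0.0, 0.0, 0.0],
[1, 0.004, 0.034, 0.012, 0.0, 0.0, 0.0],
[1, 0.0, 0.0, 0.019, 0.0, 0.0, 0.0],
[1, 0.0, 0.0, 0.029, 0.0, 0.0, 0.0]]
5 end [427.3 105.7 166.8]
```

Call:
move_arm(
  motion=[
    [1,0.004,0.034,0.012,0,0,0],
    [1,0.004,0.034,0.012,0,0,0],
    [1,0.004,0.034,0.012,0,0,0],
    [1,0,0,0.015,0,0,0],
    [1,0,0,0,0,0,0],
    [1,0,0,0,0,0,0],
    [1,0,0,0,0,0,0],
  ],
)

```text
t: 24.67
tcp_pos: [427.8, 106.4, 194.1]
orientation: [[0.922, -0.387, 0.0], [-0.387, -0.922, 0.0], [0.0, -0.0, -1.0]]
wrist_force: [-0.4, -0.4, -1.2]
opening: 13.4
```

Call:
move_arm(
  motion=[
    [1,0,0,0.01,0,0,0],
    [1,0,0,0.01,0,0,0],
    [1,0,0,0.01,0,0,0],
    [1,0,0,0,0,0,0],
    [1,0,0,0,0,0,0],
  ],
)

```text
t: 25.08
tcp_pos: [426.6, 106.1, 169.0]
orientation: [[0.922, -0.387, -0.002], [-0.387, -0.922, -0.0], [-0.001, 0.001, -1.0]]
wrist_force: [0.1, 0.9, -1.0]
opening: 13.1
```

Run:
```python
from h import *
st()
look('wrist',['green_tray_mid','lid_grip'],'w11',band=4)
```

```text
t 25.08 tcp [426.6 106.1 169. ] yaw -22.8 tilt 0.0016 open 13.1 F [ 0.1  0.9 -1. ] q [ 0.17  0.28  2.13 -0.    0.74  2.14]
wrist green_tray_mid 0.75 [322. 162.] ztop 157.4 all ([456.9, 97.0, 94.7, 32.8, 73.4], 1678) top ([468.2, 90.7, 43.0, 2.1, 67.4], 89)
wrist lid_grip 0.24 [323. 162.] ztop 152.9 all ([467.4, 89.0, 49.8, 3.8, 66.5], 1542) top ([467.3, 89.0, 49.6, 3.6, 66.5], 591)
```

View pics/w11.png

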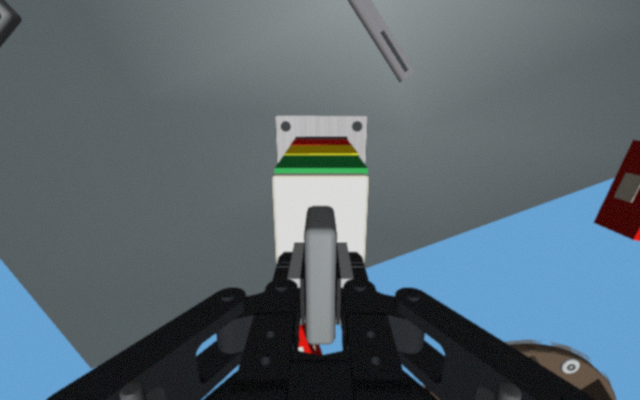

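Call:
move_arm(
  motion=[
    [1,0.001,0,0.001,0,0,0],
    [1,0,0,0.001,0,0,0],
    [1,0,0,0,0,0,0],
    [1,0,0,0,0,0,0],
  ],
)

```text
t: 25.57
tcp_pos: [427.9, 105.6, 168.2]
orientation: [[0.922, -0.387, 0.0], [-0.387, -0.922, 0.0], [0.0, -0.0, -1.0]]
wrist_force: [-0.2, 0.3, -1.5]
opening: 13.2
```

Call:
move_arm(
  motion=[
    [1,0,0,0.001,0,0,0],
    [1,0,0,0,0,0,0],
    [1,0,0,0,0,0,0],
  ],
)

```text
t: 25.82
tcp_pos: [427.8, 105.7, 167.3]
orientation: [[0.922, -0.387, -0.0], [-0.387, -0.922, 0.0], [-0.0, 0.0, -1.0]]
wrist_force: [-0.6, 0.7, -0.5]
opening: 13.3
```

Call:
move_arm(
  motion=[
    [0.5,0,0,0,0,0,0],
    [0.3,0,0,0,0,0,0],
    [0,0,0,0,0,0,0],
    [0,0,0,0,0,0,0],
    [0,0,0,0,0,0,0],
    [0,0,0,0,0,0,0],
    [0,0,0,0,0,0,0],
    [0,0,0,0,0,0,0],
  ],
)

```text
t: 26.48
tcp_pos: [427.8, 105.7, 167.3]
orientation: [[0.922, -0.387, -0.0], [-0.387, -0.922, -0.0], [-0.0, 0.0, -1.0]]
wrist_force: [0.3, 0.2, 0.1]
opening: 85.3
```

Call:
move_arm(
  motion=[
    [0,0,0,-0.02,0,0,0],
    [0,0,0,-0.04,0,0,0],
    [0,0,0,-0.04,0,0,0],
    [0,0,0,-0.03,0,0,0],
    [0,-0.01,-0.03,0,0,0,0],
    [0,-0.01,-0.04,0,0,0,0],
    [0,-0.01,-0.04,0,0,0,0],
    [0,0,0,0,0,0,0],
  ],
)

```text
t: 27.15
tcp_pos: [440.8, 200.3, 271.7]
orientation: [[0.923, -0.386, 0.002], [-0.386, -0.923, 0.002], [0.001, -0.002, -1.0]]
wrist_force: [-1.9, -0.3, 0.1]
opening: 85.2
```

Call:
move_arm(
  motion=[
    [0,0,0,0,0,0,0],
    [0,0,0,0,0,0,0],
    [0,0,0,0,0,0,0],
  ],
)

```text
t: 27.4
tcp_pos: [439.5, 195.4, 271.1]
orientation: [[0.922, -0.387, -0.001], [-0.387, -0.922, -0.0], [-0.0, 0.001, -1.0]]
wrist_force: [0.2, 0.3, -0.3]
opening: 85.4
```

Run:
```python
from h import *
st()
N=['lid_grip','green_tray_mid','yellow_tray_mid','red_tray_mid']
look('wrist',N,'w12',band=4)
look('side',N,'s12',band=4)
look('side',['blue_tray_mid','bottle_mid','penlight_mid','oximeter_mid'],None,band=4)
```

```text
t 27.40 tcp [439.5 195.4 271.1] yaw -22.8 tilt 0.0007 open 85.4 F [ 0.2  0.3 -0.3] q [ 0.36  0.2   1.92 -0.    1.02  2.32]
wrist lid_grip 0.88 [421. 166.] ztop 194.4 all ([414.2, 74.5, 119.3, 89.0, 67.4], 6050) top ([427.1, 106.6, 58.8, 14.4, -22.2], 1416)
wrist green_tray_mid 0.8 [387. 160.] ztop 154.3 all ([408.1, 124.3, 140.1, 33.9, -23.4], 1070) top ([441.6, 126.7, 82.5, 13.0, -31.7], 117)
wrist yellow_tray_mid 0.58 [382. 144.] ztop 108.2 all ([449.1, 104.5, 117.2, 59.3, -64.5], 689) top ([456.8, 111.7, 77.2, 36.4, -58.1], 63)
wrist red_tray_mid 0.8 [358. 280.] ztop 50.4 all ([260.7, 211.6, 111.4, 57.4, -6.1], 2550) top ([270.3, 208.5, 90.9, 49.9, -6.6], 552)
wrist red_tray_mid 0.71 [628. 157.] ztop 49.4 all ([305.2, -181.2, 89.6, 22.9, -31.5], 1996) top ([284.0, -159.1, 38.2, 14.1, -10.2], 186)
wrist red_tray_mid 0.6 [374. 146.] ztop 64.2 all ([441.5, 125.3, 94.1, 27.4, -40.7], 504) top ([442.6, 124.6, 91.7, 27.4, -41.1], 85)
wrist red_tray_mid 0.5 [387. 157.] ztop 151.2 all ([440.3, 126.3, 92.4, 25.1, -38.9], 949) top ([442.4, 125.3, 88.2, 25.0, -39.8], 123)
side lid_grip 0.87 
[... 887 characters left out ...]
 257.8, 7.4, 0.2, 87.8], 3)
side red_tray_mid 0.69 [395. 242.] ztop 52.9 all ([267.2, 183.5, 108.1, 92.5, 83.6], 951) top ([270.4, 210.1, 91.1, 55.4, -8.1], 147)
side blue_tray_mid 0.67 [222. 190.] ztop 52.5 all ([659.9, -134.7, 93.4, 59.4, -31.9], 727) top ([659.4, -133.5, 93.0, 57.1, -34.8], 125)
side bottle_mid 0.59 [202. 144.] ztop 140.0 all ([688.4, -441.5, 241.9, 55.6, -89.6], 586) top ([688.1, -349.4, 22.3, 19.6, -78.3], 27)
side penlight_mid 0.48 [270. 218.] ztop 20.5 all ([548.0, 1.3, 112.5, 35.5, 15.3], 214) top ([547.2, 9.1, 105.9, 13.6, 14.1], 69)
side oximeter_mid 0.79 [251. 313.] ztop 35.7 all ([671.9, 322.4, 69.6, 46.3, -74.3], 477) top ([675.8, 327.9, 54.7, 33.0, -77.1], 192)
```

View pics/w12.png

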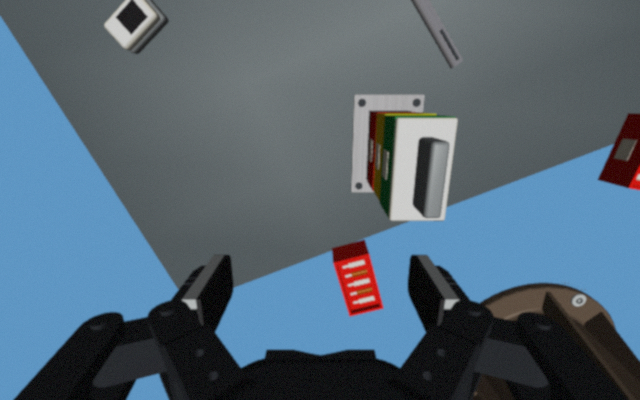

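View pics/s12.png

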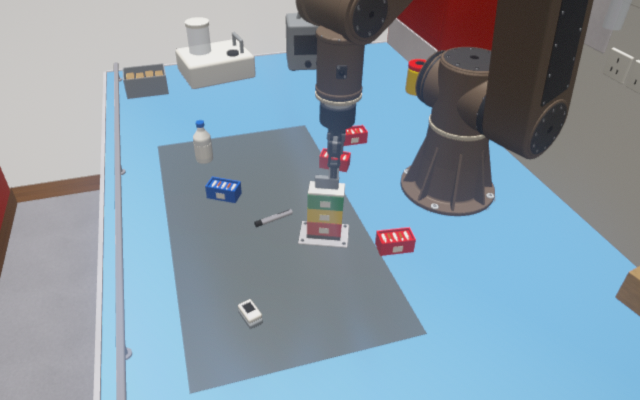

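Run:
```python
from h import *
print(manip.hand_in()); st()
```

```text
the job is handed in; nothing more can be done
None
the job is handed in; nothing more can be done
```

I built the tower in the dock as asked: red, yellow, green, then the white lid, and handed the job in at about 27.6 s of the 125 s allowed. For red I took the tray farthest from the base, at about (428, -121) mm, 442 mm out. The other three red trays were 338 to about 370 mm out. All four parts are within about 1 degree of the dock's direction.

| Part | Sideways offset from the one below | Measured top height | Seated top height |
|---|---|---|---|
| Red | 1.3 mm | 64.5 mm | 64 mm |
| Yellow | 0.1 mm | 108.5 mm | 108 mm |
| Green | 1.4 mm | 152.5 mm | 152 mm |
| Lid (bar top) | 0.7 mm | 194.4 mm | 194 mm |

- **Method:** These come from the wrist camera. I measured each tray's offset before the next one went on, and the final view shows nothing shifted. I did not measure tilt as a number, but the last wrist and side views look upright.
- **Bystanders:** The side camera puts the blue tray, bottle, penlight and fingertip meter within about 4 mm of where they started.
- **Gripper:** It was open and well clear of the tower at the end.
- **Disagreements:** The overhead camera read about 3–4 mm low in x compared with the wrist and side cameras, so I relied on the wrist camera. The networks also gave a few false hits, such as the blue tray reported as the lid, which I rejected against the pictures.

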